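Seat the forge blower's filter drawer and show its gauge to the camera by mirror

TASK

The forge blower's filter has been changed and its drawer still stands open: push the filter drawer home until its catch seats it. Then, so that the bench camera can record the blower's draught gauge, draw the inspection mirror out of the tool block by its handle and hold it upright, the glass centred both straight in front of the lens and straight out from the dial, turned half-way between the two so that the camera sees the dial in the middle of the glass. Finish still holding the mirror there, steady in mid-air, with the other tools left where they are.

Things in the scene. Friction and masses are not known exactly. Their poses are not given: they have to be found in the camera images.
- blower: The forge blower, fixed to the bench: a low sheet-steel filter box, 260 x 240 mm and 100 mm high, with a round fan casing and motor behind it. Origin on the bench under the middle of the filter box. Its x axis points from the front (drawer side, facing the robot) to the back, its y axis to the machine's left seen from the robot, z up. A draught gauge stands on the box, 100 mm behind the box's front edge, its top 184 mm above the bench.
- filter_drawer (a joint): How far the filter drawer stands out of the filter box, in m: 0 is fully home, grows as it comes out along the blower's -x. It stays where it is left (drag about 1 N). A spring catch resists the push from 12 to 6 mm before home with up to about 8 N; once past it, the catch snaps the drawer home and keeps it there, against a stop.
- drawer_handle (a point): Middle of the drawer's pull handle, 56 mm above the bench, on the drawer's centre line: a round steel bar, 110 mm long, level, parallel to the drawer front (along the blower's y), 35 mm in front of the drawer front's face. It moves with the drawer; its axes are the blower's. The drawer front is 228 mm wide and reaches from 14 to 92 mm above the bench.
- gauge_dial (a point): Centre of the draught gauge's white dial (case diameter 63 mm), 150 mm above the bench. The dial is upright and looks along the blower's -x, towards the robot's side; this point's axes are the blower's.
- camera: The bench camera on its magnet stand, fixed, right of the space in front of the blower: steel base 58 x 50 mm, a post, and a camera body 50 mm square, 175 mm high in all. Origin on the bench under the lens axis. Its y axis is the way the lens looks: level, square to the gauge's line of view, across the front of the blower.
- camera_lens (a point): Front of the camera's lens, 150 mm above the bench (as high as the dial's centre); lens barrel diameter 45 mm. Its y axis points straight out of the lens along the line of sight. That line crosses the line straight out from the dial at a right angle, some 140 to 180 mm in front of the dial and 210 to 270 mm from the lens; there the glass belongs.
- tool_block: A fixed beech tool block, 105 (x) x 150 (y) x 75 mm high, origin under its centre. A slot 11 mm wide and 75 mm long (along its y), 63 mm deep, its middle at x = -22 mm, holds the mirror head down; three holes at x = +26 mm (y = -45, 0, 45 mm), of which two hold a punch and a chisel. The mirror's glass faces away from this row of holes.
- mirror: Inspection mirror, loose, 0.08 to 0.17 kg, 194 mm long: square steel head 70 x 70 x 8 mm with the glass (60 x 60 mm) on one face, 8 mm rod, square rubber handle. At first it stands head down in the block's slot, handle up, glass turned away from the row of holes. Origin at the middle of the head's free (lower) edge; z along the handle, up; y along the head's width; the glass faces -x.
- mirror_glass (a point): Centre of the mirror's glass, 35 mm above the mirror's origin; axes of the mirror: the glass looks along -x, z points along the handle. Height at the start about 47 mm; the head is clear of the block when this is above 112 mm.
- mirror_grip (a point): Centre of the mirror's square handle (16 x 16 x 86 mm, flats square to the mirror's x and y), 116 mm above the glass's centre along z, 5 mm behind the glass; axes of the mirror.
- hammer: Bystander, to be left alone: a smith's hammer with a 300 mm wooden handle, lying at the right, near the robot's side. Origin at its underside.
- brush: Bystander, to be left alone: a wire brush, 220 mm, wooden handle, lying near the robot's side of the bench. Origin at its underside.
- tin: Bystander, to be left alone: a closed metal tin, diameter 72 mm, 75 mm high, left of the blower. Origin at its underside.
- bar: Bystander, to be left alone: a square steel bar, 200 x 25 x 25 mm, lying at the left, beyond the tool block. Origin at its underside.
- tongs: Bystander, to be left alone: iron tongs, 350 mm long, lying at the right. Origin at its underside.
- punch: Bystander, to be left alone: a round punch, diameter 14 mm, standing in a hole of the tool block; its top is 43 mm above the block. Origin at its underside.
- chisel: Bystander, to be left alone: a round-shanked chisel, diameter 15 mm, standing in another hole of the tool block; its top is 37 mm above the block. Origin at its underside.
Things that resemble listed ones, but are neither listed nor needed, are in the scene too. There is more than one size of the camera; the job needs the middle-sized.

How it is judged:
On the way, in this order (a step that is already met when the one before it is completed fails the run):
1. the filter drawer is pushed home and seated by its catch (value of joint filter_drawer below 0.0025 m), for 0.2 s.
2. the mirror is drawn out of the tool block, in the gripper (height (world z) of mirror_glass above 0.113 m and contact force between the fingers and mirror above 1 N), for 0.2 s.
At the end, for the whole second after the job is handed in: Drawer home within 2.5 mm; mirror still, held only by the gripper (over 1 N), upright within 0.1 rad; centre of the glass within 15 mm of the lens's line of sight (sideways and in height) and of the line straight out from the dial; glass facing both, 45 degrees to each within 0.1 rad (value of joint filter_drawer below 0.0025 m and contact force between the fingers and mirror above 1 N and x of mirror_glass in the frame of camera_lens between -0.015 and 0.015 m and z of mirror_glass in the frame of camera_lens between -0.015 and 0.015 m and y of mirror_glass in the frame of gauge_dial between -0.015 and 0.015 m and x of each of camera_lens, gauge_dial in the frame of mirror_glass below -0.05 m and angle between the x axis of mirror_glass and the y axis of camera_lens, either way round between 0.6854 and 0.8854 rad and angle between the x axis of mirror_glass and the x axis of gauge_dial, either way round between 0.6854 and 0.8854 rad and angle between mirror_glass's own z axis and vertical below 0.1 rad and linear speed of mirror below 0.02 m/s and angular speed of mirror below 0.1 rad/s and contact force between mirror and blower below 0.3 N and contact force between mirror and camera below 0.3 N and contact force between mirror and tool_block below 0.3 N); the arm keeps its last pose, push and grip.
It fails at once if one of the other tools is knocked away (over 40 mm) (distance of any of hammer, brush, tin, bar, tongs, punch, chisel from where it was at the start of the episode above 0.04 m).
It also fails if it takes over 58 s, if anything falls off the work surface, if the arm or the gripper's body presses on something with over 40 N, if the wrist force passes 120 N, or if a joint passes its speed limit or range.

ROBOT

A 6-joint arm with a two-finger parallel gripper is mounted at the origin on the work surface. World frame = base frame: x ahead of the robot, y to its left, z up, the work surface at z = 0. Lengths are in m, angles in rad, forces in N, time in s.
With the tool pointing down it reaches from about 0.375 to 0.925 m from the base axis. Payload 5.7 kg.
Tool frame: the origin (TCP) lies midway between the tips of the shut fingers; the grasp point (between the pads) lies 19 mm behind it; z points along the fingers, x is the direction in which the jaws open and shut, and the axes are right-handed (so a half turn about z gives the same grasp; the last joint's range is limited). The gripper opens to 88 mm and grips with 3 to 60 N. Pads are 20 mm wide; open, the fingers measure 115 mm over their backs; the gripper's body (75 mm by 178 mm) begins 61 mm behind the grasp point.
Start: joints at [-1.447, 0.359, 1.51, -0, 1.272, -0.115], TCP at [0.142, -0.583, 0.223] pointing down, gripper open.
Joint ranges: [-2.97, 2.97], [-1.01, 2.36], [0.21, 2.38], [-0.96, 4.11], [0.2, 2.71], [-2.98, 2.98]. Speed limits (rad/s): [2.39, 2.39, 3.14, 3.14, 3.14, 3.14].

INTERFACE

Orientations are given as a unit quaternion [x, y, z, w].
In Python, from bench import move_ptp, servo_line, goto_joints, move_gripper, sleep, inverse_kinematics, capture, PlanningError, close_job, spot_in, silhouettes, current_clock, current_joint_pos, current_qvel, current_joint_torque, current_position, current_orientation, current_force, current_torque, current_finger_gap gives the robot as it stands. Calls block until the motion is done:
- move_ptp(position, orientation): joint-space move of the TCP to a pose.
- servo_line(position, orientation=None, rate=0.15, contact_N=None): straight line of the TCP; orientation=None keeps the orientation; rate is the mean speed in m/s. With contact_N (N) it stops when the force on the tool has changed by that much, and returns True; else False.
- goto_joints(angles): joint-space move.
- move_gripper(opening): finger opening in m; the grip force is fixed at half the most; returns when the fingers have stopped.
- sleep(seconds).
- inverse_kinematics(position, orientation): joint angles nearest the present ones, or None.
- capture(name): name is "scene" or "top" or "wrist"; returns a dict with "image" (400x640x3 uint8, blue, green, red), "range_z" (400x640 float32, m along the optical axis (not along the pixel's ray), 0 where there is no reading), "intrinsics" (3x3 intrinsics, pixels), "k1" (the pictures are not rectified: a ray, as slopes to the right and down, at radius r is drawn at 1 + k1 r^2 times it, then the intrinsics apply), "R" (3x3) and "t" (3): a world point X has camera coordinates R X + t. Camera axes: x right, y down, z forward; pixel columns grow to the right and rows downward; lengths in m; the calibration is good to about 2 mm. A picture is of the moment at which its call begins.
A pose or a line that the arm cannot do raises PlanningError and nothing moves.
- close_job(): hands the job in, once; it reports no verdict.
Trained networks look in the newest picture that a camera, given by its name, has taken for a name from the list of things; names that differ only in an ending like _2 or _b are one class to them, and where a whole thing is asked for, a point or a joint stands for the part that bears it (a point fixed in the world has none). Each returns a list of dicts, best first, with "conf" (0 to 1); they miss things now and then, are a little off and sometimes report something else, mostly with a low value. They report only what shows in the picture. A call takes as long as a camera call. They do not tell look-alikes from the thing itself.
- spot_in(camera, query): "xy" ([column, row] in pixels, amid what is visible of it).
- silhouettes(camera, query): "region" (400x640 bool, what is visible of it) and "xy" ([column, row] in pixels, amid what is visible of it).
Readings, each from a call of its own:
- current_clock(): time.
- current_joint_pos(): joint angles.
- current_qvel(): joint speeds.
- current_joint_torque(): joint torques, N m.
- current_position(): TCP position.
- current_orientation(): TCP orientation.
- current_force(): force on the tool from outside, world axes, zero at the start.
- current_torque(): the same for the moment, N m.
- current_finger_gap(): finger opening in m.
Only numpy, scipy, OpenCV 4.12 (cv2) and the standard library are available. Lean on these libraries where they do the work, as an engineer would, in place of code of your own. Each camera call takes 0.05 s, during which the arm holds its last target.

## Working session

There is one attempt and no reset: what is moved stays moved. The work goes in short steps, each a Python script; the robot and the scene stay as the last script left them, time stands still between calls to the robot, and variables do not carry over. Pictures are saved under pics/ and viewed, and the job is handed in when it is done.

```bash
mkdir -p pics; ls
cat > h.py <<'E'
import numpy as np, cv2
from bench import *
def save(c,n): cv2.imwrite('pics/'+n+'.png',c['image'])
def unproj(c,uv,z):
    K=c['intrinsics'];uv=np.atleast_2d(uv).astype(float);z=np.atleast_1d(z)
    d=np.stack([(uv[:,0]-K[0,2])/K[0,0],(uv[:,1]-K[1,2])/K[1,1]],1)
    s=d.copy()
    for _ in range(20): s=d/(1+c['k1']*(s**2).sum(1,keepdims=True))
    P=np.c_[s,np.ones(len(s))]*z[:,None]
    return (P-c['t'])@c['R']
def cloud(c,mask=None):
    z=c['range_z'];m=z>0
    if mask is not None:m&=mask
    v,u=np.nonzero(m);return unproj(c,np.c_[u,v],z[v,u]),np.c_[u,v]
def proj(c,X):
    P=np.atleast_2d(X)@c['R'].T+c['t'];s=P[:,:2]/P[:,2:];s=s*(1+c['k1']*(s**2).sum(1,keepdims=True))
    K=c['intrinsics'];return s*[K[0,0],K[1,1]]+[K[0,2],K[1,2]]
E
python3 - <<'E'
from h import *
import pickle
D={}
for n in ['scene','top','wrist']:
    c=capture(n);save(c,n+'0');D[n]=c
    print(n,c['intrinsics'].tolist(),c['k1'],(-c['R'].T@c['t']).round(3),c['R'].round(2).tolist())
    for q in ['blower','drawer_handle','camera','tool_block','mirror','gauge_dial','punch','chisel','filter_drawer','camera_lens']:
        try:
            r=spot_in(n,q);print(q,[(np.round(a['conf'],2),np.round(a['xy']).tolist()) for a in r])
        except Exception as e:print(q,e)
pickle.dump(D,open('c0.pkl','wb'));print(current_clock())
E
```

```text
pics
scene [[401.2715152456318, 0.0, 318.0457443571895], [0.0, 401.2715152456318, 199.99680726539034], [0.0, 0.0, 1.0]] -0.0492593538796083 [ 1.432 -0.236  0.814] [[0.21, 0.98, 0.01], [0.62, -0.12, -0.78], [-0.76, 0.17, -0.63]]
blower [(np.float64(0.58), [381.0, 295.0])]
drawer_handle [(np.float64(0.9), [336.0, 220.0])]
camera [(np.float64(0.86), [217.0, 267.0]), (np.float64(0.81), [232.0, 218.0]), (np.float64(0.71), [215.0, 204.0]), (np.float64(0.66), [263.0, 164.0])]
tool_block [(np.float64(0.68), [416.0, 189.0])]
mirror [(np.float64(0.57), [419.0, 171.0])]
gauge_dial [(np.float64(0.79), [384.0, 297.0]), (np.float64(0.61), [317.0, 189.0])]
punch [(np.float64(0.59), [435.0, 180.0]), (np.float64(0.18), [321.0, 187.0])]
chisel [(np.float64(0.49), [407.0, 172.0])]
filter_drawer [(np.float64(0.57), [335.0, 218.0])]
camera_lens [(np.float64(0.98), [262.0, 165.0]), (np.float64(0.96), [215.0, 266.0]), (np.float64(0.65), [231.0, 219.0])]
top [[376.1117281265927, 0.0, 321.374914323365], [0.0, 376.1117281265927, 198.8325973248843], [0.0, 0.0, 1.0]] -0.029282139857993737 [ 0.531 -0.058  1.21 ]
[... 367 characters left out ...]
at64(0.73), [214.0, 236.0])]
mirror [(np.float64(0.61), [209.0, 232.0])]
gauge_dial [(np.float64(0.77), [297.0, 111.0])]
punch [(np.float64(0.38), [194.0, 231.0])]
chisel []
filter_drawer [(np.float64(0.8), [306.0, 190.0])]
camera_lens [(np.float64(0.87), [400.0, 189.0]), (np.float64(0.65), [415.0, 155.0]), (np.float64(0.64), [369.0, 250.0])]
wrist [[299.9256902608899, 0.0, 319.99035935603365], [0.0, 299.9256902608899, 205.43772016283484], [0.0, 0.0, 1.0]] -0.024573572147501707 [ 0.224 -0.562  0.385] [[0.24, -0.97, 0.0], [-0.93, -0.22, 0.3], [-0.3, -0.07, -0.95]]
blower []
drawer_handle []
camera []
tool_block []
mirror []
gauge_dial []
punch []
chisel []
filter_drawer []
camera_lens []
1.65
```

View pics/scene0.png

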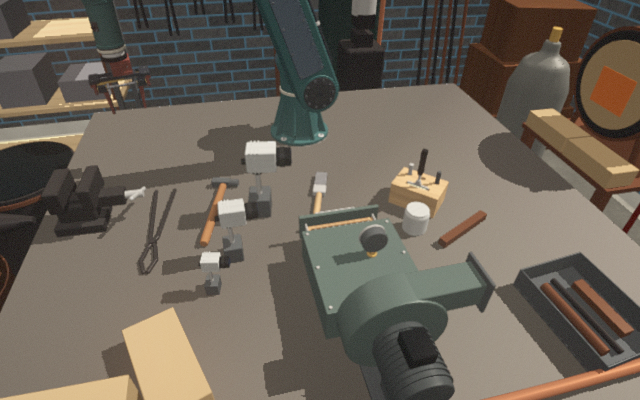

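View pics/top0.png

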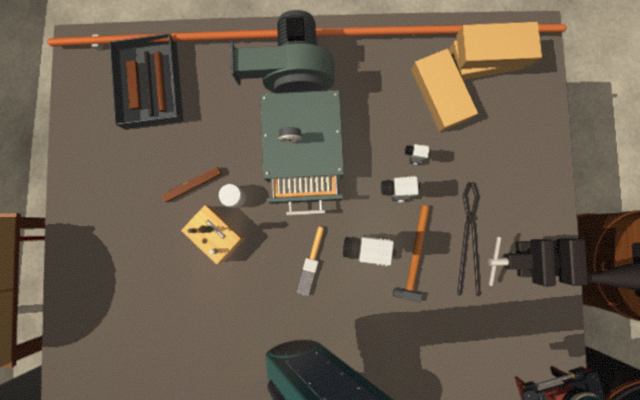

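The scene picture shows the blower with its drawer open (handle at about 336,220), the mirror handle up in the tool block (422,160), and three cameras. In the top view the cameras are large at (371,250), middle at (402,188) and small at (418,152). Next I'll measure them.

Run:
```python
from h import *
import pickle
D=pickle.load(open('c0.pkl','rb'))
c=D['top'];P,uv=cloud(c)
Z=np.full((400,640,3),np.nan);Z[uv[:,1],uv[:,0]]=P
def sel(u0,u1,v0,v1,z0,z1):
    m=(uv[:,0]>=u0)&(uv[:,0]<=u1)&(uv[:,1]>=v0)&(uv[:,1]<=v1)&(P[:,2]>z0)&(P[:,2]<z1);return P[m]
def rect(Q,n):
    r=cv2.minAreaRect((Q[:,:2]*1000).astype(np.float32));print(n,len(Q),'c',np.round(r[0],1),'size',np.round(r[1],1),'ang',round(r[2],2),'zmed',np.median(Q[:,2]).round(4))
rect(sel(250,355,85,182,.094,.106),'boxtop')
rect(sel(250,355,180,205,.084,.1),'drawerfront')
rect(sel(280,335,200,220,.045,.07),'handle')
rect(sel(175,250,200,270,.065,.085),'blocktop')
rect(sel(175,250,200,270,.13,.25),'mirrortop')
rect(sel(175,250,200,270,.1,.125),'punchchisel')
rect(sel(270,310,120,150,.15,.2),'gauge')
for n,b in dict(big=(335,400,230,270),mid=(378,425,172,205),small=(400,435,140,165)).items():
    Q=sel(*b,.03,.3);rect(Q,n);print(np.percentile(Q[:,2],[50,90,99]).round(3))
    zt=np.percentile(Q[:,2],95);rect(Q[Q[:,2]>zt-.012],n+' top')
for n in['top','scene']:
    c=D[n];
    for (a,b,w,h) in ([(170,195,90,85),(365,165,75,45),(250,85,100,135)] if n=='top' else [(380,140,80,80),(205,140,100,110),(290,195,120,90)]):
        cv2.imwrite(f'pics/z_{n}_{a}.png',cv2.resize(c['image'][b:b+h,a:a+w],None,fx=5,fy=5,interpolation=cv2.INTER_CUBIC))
ims=[cv2.resize(D['top']['image'][195:280,170:260],(400,378)),cv2.resize(D['top']['image'][165:210,365:440],(400,240)),cv2.resize(D['scene']['image'][140:220,380:460],(400,378)),cv2.resize(D['scene']['image'][140:250,205:305],(380,400))]
o=np.zeros((600,800,3),np.uint8)
o[:378,:400]=ims[0];o[:378,400:]=ims[2];o[378:,:400]=ims[1][:222];o[378:,400:780]=cv2.resize(ims[3],(380,222))
cv2.imwrite('pics/mont.png',o)
```

```text
boxtop 6369 c [826.5   9.1] size [277.5 240.8] ang 1.57 zmed 0.1005
drawerfront 315 c [624.    2.7] size [ 12.5 224.7] ang 1.55 zmed 0.092
handle 209 c [597.9   2.9] size [ 40.8 120.6] ang 1.47 zmed 0.0606
blocktop 1646 c [550.3 263.8] size [152.3 187. ] ang 46.0 zmed 0.0748
mirrortop 102 c [537.3 274.8] size [16.6 15.3] ang 43.74 zmed 0.1833
punchchisel 54 c [502.8 307.6] size [76.  77.2] ang 1.28 zmed 0.1118
gauge 274 c [800.9  37.8] size [31.9 63.7] ang 1.22 zmed 0.1762
big 1250 c [ 474.4 -175.2] size [142.   71.5] ang 81.92 zmed 0.2268
[0.227 0.23  0.232]
big top 986 c [ 473.3 -168.2] size [124.8  67.1] ang 81.64 zmed 0.2276
mid 748 c [ 641.  -272.6] size [109.2  60.5] ang 89.22 zmed 0.1737
[0.174 0.178 0.18 ]
mid top 548 c [ 644.8 -267.2] size [51.5 98.4] ang 0.91 zmed 0.1751
small 335 c [ 755.1 -337.4] size [73.6 36.3] ang 78.98 zmed 0.1158
[0.116 0.12  0.123]
small top 238 c [ 756.3 -334.3] size [66.8 35. ] ang 79.46 zmed 0.1173
```

View pics/mont.png

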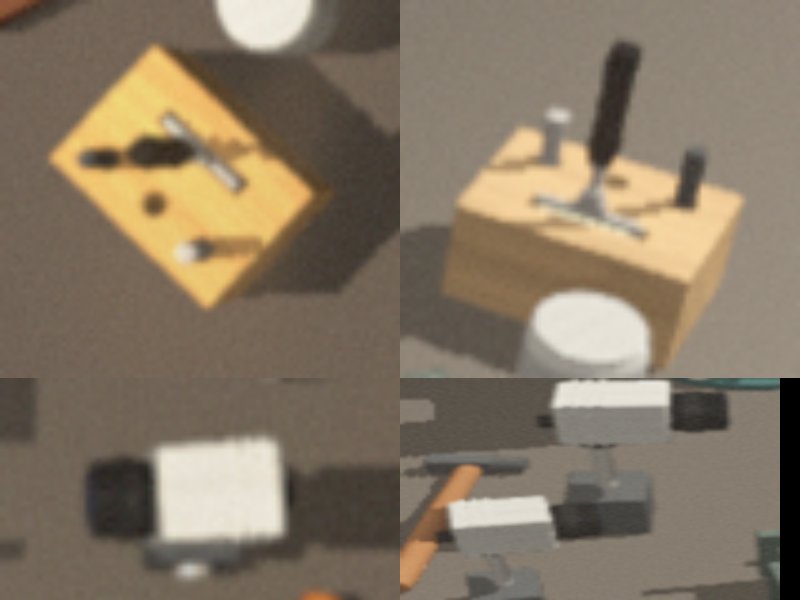

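The montage shows the mirror standing in the slot nearest the blower, handle up, with the punch and chisel in the far row. So the glass already faces roughly (+x,-y), which is about the final heading. I'll refine the numbers with both cameras.

Run:
```python
from h import *
import pickle
D=pickle.load(open('c0.pkl','rb'))
def big(Q,r=.004):
    # largest connected comp in 2D via raster
    q=((Q[:,:2]-Q[:,:2].min(0))/r).astype(int)+2;im=np.zeros(q.max(0)+3,np.uint8);im[q[:,0],q[:,1]]=1
    im=cv2.morphologyEx(im,cv2.MORPH_CLOSE,np.ones((3,3)));n,l,s,_=cv2.connectedComponentsWithStats(im)
    k=1+np.argmax(s[1:,4]);return Q[l[q[:,0],q[:,1]]==k]
def rect(Q,n):
    Q=big(Q);r=cv2.minAreaRect((Q[:,:2]*1000).astype(np.float32));print(n,len(Q),'c',np.round(r[0],1),'size',np.round(r[1],1),'ang',round(r[2],2),'z',np.percentile(Q[:,2],[5,50,95]).round(4))
for n in['top','scene']:
    print(n);P,uv=cloud(D[n])
    def s(x0,x1,y0,y1,z0,z1):
        return P[(P[:,0]>x0)&(P[:,0]<x1)&(P[:,1]>y0)&(P[:,1]<y1)&(P[:,2]>z0)&(P[:,2]<z1)]
    rect(s(.42,.68,.13,.4,.07,.08),'block')
    for a,b in[(.125,.145),(.145,.165),(.165,.185),(.185,.2),(.2,.22)]:
        Q=s(.49,.60,.23,.32,a,b)
        if len(Q)>5:print(a,Q.mean(0).round(4),len(Q));rect(Q,'h')
    rect(s(.49,.60,.2,.32,.082,.092),'head')
    rect(s(.6,.7,-.36,-.2,.168,.19),'cambody')
    Q=s(.6,.7,-.36,-.19,.12,.19)
    for y in np.arange(-.34,-.2,.015):
        q=Q[abs(Q[:,1]-y)<.0075]
        if len(q)>5:
            t=np.percentile(q[:,2],98);w=q[q[:,2]>t-.006];print(round(y,3),'top',t.round(3),'x',q[:,0].min().round(3),q[:,0].max().round(3),w[:,0].mean().round(3))
    rect(s(.75,.85,-.02,.1,.13,.2),'gauge')
    Q=s(.75,.83,-.02,.1,.12,.2);print('gauge xmin,ymin,max',np.percentile(Q[:,0],[1,5,50]).round(3),Q[:,1].min().round(3),Q[:,1].max().round(3))
    Q=big(s(.7,.95,-.14,.16,.096,.106))
    for x in np.arange(.72,.9,.03):
        q=Q[abs(Q[:,0]-x)<.015];print(round(x,2),q[:,1].min().round(3),q[:,1].max().round(3))
    rect(s(.6,.65,-.13,.14,.085,.098),'front');rect(s(.57,.62,-.1,.1,.045,.068),'handle')
    q=Q[abs(Q[:,1]+.03)<.05];print('box front x',q[:,0].min())
```

```text
top
block 1472 c [521.7 291.4] size [152.3 107.5] ang 46.01 z [0.0714 0.0748 0.0783]
0.125 [0.5374 0.2706 0.1352] 18
h 18 c [537.4 270.7] size [20.1 10.5] ang 3.41 z [0.1295 0.1348 0.1422]
0.145 [0.5371 0.2708 0.1541] 17
h 17 c [537.1 271. ] size [ 9.6 19.7] ang 89.04 z [0.1469 0.1539 0.1637]
0.165 [0.5372 0.2701 0.1751] 20
h 20 c [537.5 270.4] size [19.5 10. ] ang 3.92 z [0.1657 0.1759 0.1842]
0.185 [0.5373 0.2716 0.1936] 14
h 14 c [537.2 271.1] size [19.1  8.6] ang 1.4 z [0.1879 0.1946 0.1993]
0.2 [0.5368 0.2748 0.2052] 35
h 35 c [537.2 274.9] size [14.9 15.1] ang 42.99 z [0.2015 0.206  0.2085]
head 10 c [550.  287.8] size [25.2  6.4] ang 51.27 z [0.0821 0.0834 0.0871]
cambody 516 c [ 645.2 -268.3] size [51.3 96.6] ang 0.21 z [0.1697 0.1752 0.1787]
-0.325 top 0.151 x 0.639 0.651 0.645
-0.31 top 0.18 x 0.619 0.67 0.645
-0.295 top 0.18 x 0.619 0.671 0.644
-0.28 top 0.18 x 0.62 0.668 0.646
-0.265 top 0.18 x 0.619 0.669 0.644
-0.25 top 0.178 x 0.619 0.668 0.645
-0.235 top 0.174 x 0.623 0.666 0.642
-0.22 top 0.173 x 0.623 0.663 0.644
gauge 303 c [800.9  37.8] size [31.9 63.7] ang 1.22 z
[... 1183 characters left out ...]
1 0.648
-0.31 top 0.178 x 0.619 0.671 0.647
-0.295 top 0.178 x 0.615 0.671 0.646
-0.28 top 0.178 x 0.617 0.671 0.646
-0.265 top 0.177 x 0.619 0.67 0.646
-0.25 top 0.177 x 0.623 0.67 0.648
-0.235 top 0.174 x 0.632 0.666 0.646
-0.22 top 0.173 x 0.63 0.665 0.645
gauge 587 c [801.7  38. ] size [31.  61.9] ang 1.64 z [0.1344 0.1649 0.1821]
gauge xmin,ymin,max [0.787 0.79  0.814] 0.007 0.069
0.72 -0.112 0.127
0.75 -0.111 0.128
0.78 -0.11 0.128
0.81 -0.11 0.129
0.84 -0.109 0.131
0.87 -0.108 0.13
0.9 -0.107 -0.012
front 373 c [623.8   3.8] size [ 18.2 223.6] ang 2.11 z [0.0859 0.0918 0.0949]
handle 37 c [580.3   2.9] size [  8.3 107.9] ang 0.84 z [0.0597 0.0623 0.0647]
box front x 0.7001208981638409
```

```bash
cat >> h.py <<'E'
from scipy.spatial.transform import Rotation as Ro
def down(deg): return (Ro.from_euler('z',deg,degrees=True)*Ro.from_euler('x',180,degrees=True)).as_quat()
E
python3 - <<'E'
from h import *
import pickle
D=pickle.load(open('c0.pkl','rb'))
P,uv=cloud(D['top']);Q=P[(P[:,0]<.575)&(P[:,0]>.35)&(abs(P[:,1])<.08)&(P[:,2]>.008)&(P[:,2]<.1)]
for x in np.arange(.40,.58,.02):
    q=Q[abs(Q[:,0]-x)<.01]
    if len(q):print(round(x,2),len(q),q[:,1].min().round(3),q[:,1].max().round(3),q[:,2].max().round(3))
for n,p in dict(pre=(.548,.0018,.35),low=(.548,.0018,.043),home=(.64,.004,.043),mup=(.537,.2748,.3),mlow=(.537,.2748,.144),fin=(.634,.037,.247)).items():
    for a in ([91.6,-88.4] if n in('pre','low','home') else [46,136,-44,-134]):
        j=inverse_kinematics(p,down(a));print(n,a,None if j is None else np.round(j,2))
E
```

```text
0.4 80 -0.025 0.019 0.027
0.42 95 -0.029 0.015 0.027
0.44 52 -0.029 0.009 0.024
0.46 43 -0.033 -0.01 0.023
0.48 39 -0.037 -0.014 0.027
0.5 38 -0.043 -0.021 0.024
0.52 46 -0.05 -0.028 0.022
0.54 15 -0.05 0.039 0.024
pre 91.6 [-0.12  0.19  1.43  0.    1.52 -1.72]
pre -88.4 [-0.12  0.19  1.43 -0.    1.52  1.42]
low 91.6 [-0.12  0.51  1.8  -0.    0.83 -1.72]
low -88.4 [-0.12  0.51  1.8  -0.    0.83  1.42]
home 91.6 [-0.1   0.61  1.58 -0.    0.95 -1.7 ]
home -88.4 [-0.1   0.61  1.58 -0.    0.95  1.44]
mup 46 [ 0.36  0.31  1.4  -0.    1.44 -0.44]
mup 136 [ 0.36  0.31  1.4   0.    1.44 -2.02]
mup -44 [ 0.36  0.31  1.4  -0.    1.44  1.13]
mup -134 [0.36 0.31 1.4  0.   1.44 2.7 ]
mlow 46 [ 0.36  0.44  1.59 -0.    1.11 -0.44]
mlow 136 [ 0.36  0.44  1.59  0.    1.11 -2.02]
mlow -44 [ 0.36  0.44  1.59 -0.    1.11  1.13]
mlow -134 [0.36 0.44 1.59 0.   1.11 2.7 ]
fin 46 [-0.05  0.39  1.4  -0.    1.35 -0.85]
fin 136 [-0.05  0.39  1.4   0.    1.35 -2.42]
fin -44 [-0.05  0.39  1.4  -0.    1.35  0.72]
fin -134 [-0.05  0.39  1.4   0.    1.35  2.29]
```

Run:
```python
from h import *
q0=current_orientation()
servo_line([.142,-.583,.37],rate=.3)
move_gripper(0.0)
q=down(91.6)
move_ptp([.545,.0018,.33],q)
servo_line([.545,.0018,.045],rate=.25)
print(current_clock(),current_position(),current_force())
u=np.array([np.cos(np.radians(1.6)),np.sin(np.radians(1.6)),0])
p=np.array([.545,.0018,.045])
r=servo_line(p+u*.13,rate=.05,contact_N=20)
print(r,current_position(),current_force(),current_clock())
for n in('top','scene'):
    c=capture(n);save(c,n+'1')
```

```text
7.45 [0.54592175 0.00161641 0.0459243 ] [0.20239984 0.15327016 0.57617156]
True [0.62164595 0.00413941 0.04404672] [ 0.47686859  0.69811732 -0.40636258] 9.0083
```

View pics/scene1.png

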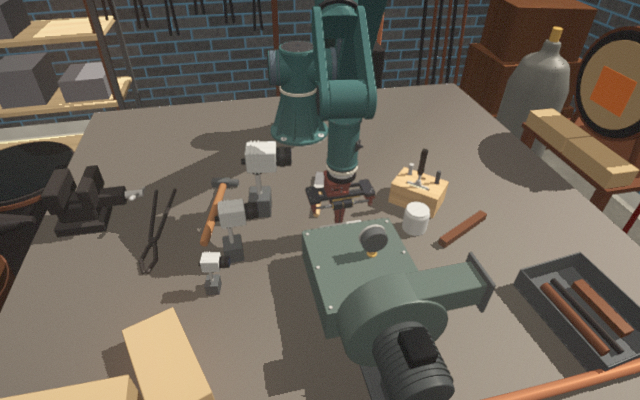

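The scene view shows the drawer closed up against the box (front at about 345,222), with the gripper at the handle. I'll check this by depth, and nudge once more to confirm it is seated.

Run:
```python
from h import *
p=np.array(current_position());u=np.array([np.cos(np.radians(1.6)),np.sin(np.radians(1.6)),0])
r=servo_line(p+u*.02,rate=.03,contact_N=20)
print(r,current_position(),current_force(),current_clock())
p=np.array(current_position())
servo_line(p-u*.03,rate=.15);p=np.array(current_position())
servo_line([p[0],p[1],.33],rate=.3)
move_gripper(.088)
move_ptp([.537,.2748,.31],down(46))
c=capture('top');save(c,'top2');P,uv=cloud(c)
s=P[(P[:,0]>.6)&(P[:,0]<.72)&(abs(P[:,1]-.003)<.1)&(P[:,2]>.082)]
for y in(-.08,-.04,0,.04,.08):
    q=s[abs(s[:,1]-y)<.01];print(y,q[:,0].min().round(4),len(q))
Q=P[(P[:,0]>.58)&(P[:,0]<.7)&(abs(P[:,1]-.003)<.1)&(P[:,2]>.045)&(P[:,2]<.068)];print('handle',np.percentile(Q[:,0],[2,20,50,80,98]).round(3))
c=capture('wrist');save(c,'wrist2');print(current_clock(),current_position(),current_finger_gap())
print([(r['conf'],r['xy']) for r in spot_in('wrist','mirror_grip')])
```

```text
True [0.62133899 0.00447268 0.04268728] [-0.71164377  0.20735274 -0.54936836] 9.5083
-0.08 0.6783 92
-0.04 0.6783 101
0 0.6764 99
0.04 0.6755 102
0.08 0.6748 108
handle [0.635 0.64  0.646 0.676 0.695]
13.6 [0.53754712 0.27388629 0.31007799] 0.08790020338791578
[(0.74, [318.1, 179.9])]
```

View pics/top2.png

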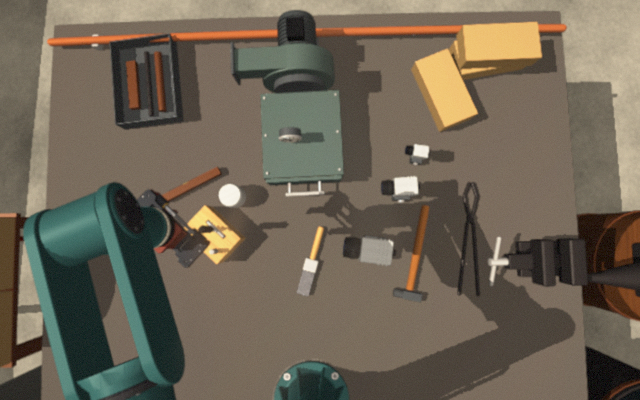

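View pics/wrist2.png

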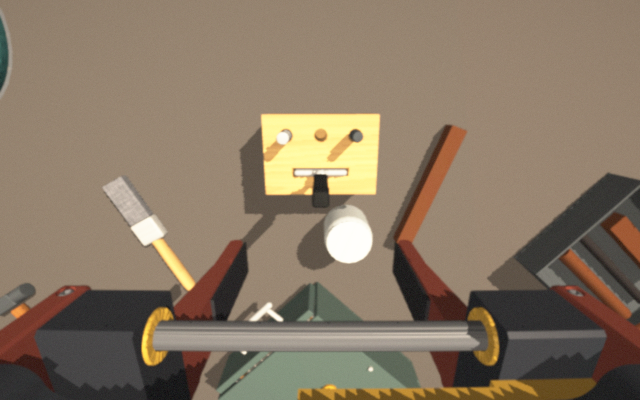

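Run:
```python
from h import *
c=capture('top');d=capture('scene');save(d,'scene2')
a=cv2.resize(c['image'][160:205,245:360],None,fx=6.5,fy=6.5,interpolation=cv2.INTER_CUBIC)
b=cv2.resize(d['image'][195:245,290:400],None,fx=6,fy=6,interpolation=cv2.INTER_CUBIC)
o=np.zeros((600,750,3),np.uint8);o[:a.shape[0],:a.shape[1]]=a[:,:750];o[a.shape[0]:a.shape[0]+b.shape[0],:b.shape[1]]=b[:600-a.shape[0]];cv2.imwrite('pics/gap.png',o)
for n,c in(('top',c),('scene',d)):
    P,uv=cloud(c)
    for y in(-.06,0,.05):
        q=P[(abs(P[:,1]-y)<.008)&(P[:,0]>.62)&(P[:,0]<.73)&(P[:,2]>.03)];q=q[np.argsort(q[:,0])]
        print(n,y,[(round(float(e[0])*1000),round(float(e[2])*1000)) for e in q[::3]])
```

```text
top -0.06 [(639, 66), (645, 60), (678, 69), (678, 91), (678, 90), (678, 43), (679, 85), (681, 94), (682, 89), (684, 93), (686, 98), (687, 92), (691, 105), (692, 101), (695, 101), (695, 57), (695, 55), (697, 103), (698, 98), (701, 101), (703, 106), (704, 99), (706, 103), (707, 100), (710, 100), (712, 103), (713, 101), (716, 101), (716, 99), (720, 97), (722, 103), (722, 101), (725, 101), (726, 96), (728, 101), (728, 98)]
top 0 [(637, 62), (637, 59), (640, 61), (641, 55), (643, 62), (646, 59), (647, 56), (676, 72), (676, 68), (677, 92), (677, 64), (677, 38), (679, 92), (680, 90), (682, 93), (685, 94), (686, 92), (690, 101), (691, 97), (693, 58), (694, 98), (694, 55), (696, 100), (697, 99), (699, 101), (702, 103), (702, 100), (705, 101), (706, 99), (708, 102), (709, 100), (711, 100), (712, 97), (714, 100), (717, 101), (718, 99), (720, 103), (721, 100), (723, 103), (723, 101), (726, 104), (726, 100), (729, 103), (730, 99)]
top 0.05 [(635, 59), (635, 57), (638, 65), (638, 61), (641, 62), (642, 61), (644, 62), (648, 59), (654, 59), (657, 58), (660, 59), (663, 58), (666, 58), (670, 58), (672
[... 571 characters left out ...]
2), (712, 101), (713, 101), (716, 98), (718, 103), (718, 99), (719, 101), (721, 99), (724, 100), (726, 100), (728, 100), (729, 104)]
scene 0 [(638, 62), (641, 63), (642, 62), (644, 63), (678, 93), (686, 100), (690, 102), (692, 101), (693, 100), (694, 103), (696, 99), (698, 99), (700, 101), (703, 101), (704, 103), (706, 98), (707, 103), (710, 101), (712, 101), (715, 102), (716, 100), (717, 102), (718, 100), (720, 100), (722, 102), (725, 102), (726, 100), (729, 101)]
scene 0.05 [(633, 60), (637, 62), (640, 63), (641, 63), (674, 93), (679, 95), (687, 100), (689, 100), (692, 103), (693, 101), (696, 100), (696, 103), (698, 101), (701, 99), (702, 99), (704, 99), (705, 100), (707, 100), (710, 103)]
```

View pics/gap.png

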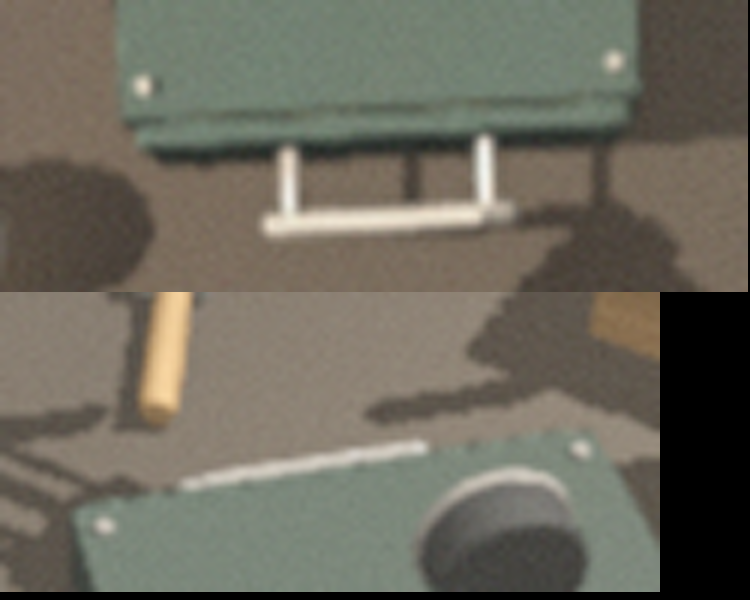

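The crop shows the drawer front (x 0.677–0.688) flush against the box front (x 0.689), so the drawer is home. In the wrist view the mirror handle is at (320,190), with its head square to the jaws. Now the grasp.

Run:
```python
from h import *
q=down(46.)
r=servo_line([.537,.2748,.146],q,rate=.12,contact_N=10);print(r,current_position(),current_force())
move_gripper(0.0)
print('gap',current_finger_gap(),current_position(),current_force())
servo_line([.537,.2748,.21],q,rate=.06)
print('gap',current_finger_gap(),current_force(),current_clock())
servo_line([.537,.2748,.29],q,rate=.12)
print('gap',current_finger_gap(),current_force(),current_clock(),current_position())
for n in('top','scene','wrist'):
    c=capture(n);save(c,n+'3')
```

```text
False [0.5375936  0.27503299 0.14679724] [0.56292691 0.41199626 0.52434745]
gap 0.015556070127520935 [0.53702133 0.27480561 0.14598706] [0.34070178 0.07607999 0.21531854]
gap 0.015828449404336302 [ 1.43508708 -0.09153303 -0.87066992] 17.5833
gap 0.015754622481086604 [ 0.3665665  -1.07769172 -1.4888643 ] 18.4 [0.53649786 0.27460799 0.28919489]
```

View pics/scene3.png

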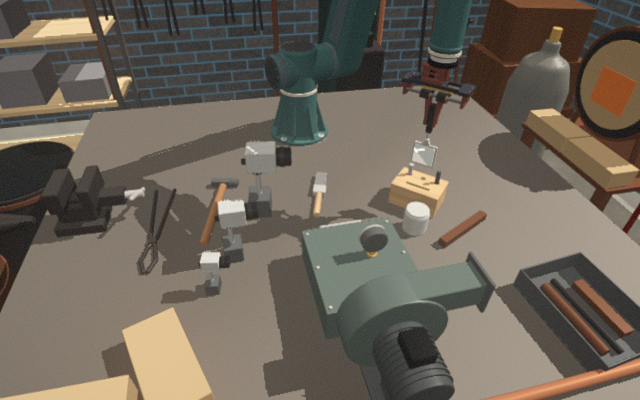

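View pics/wrist3.png

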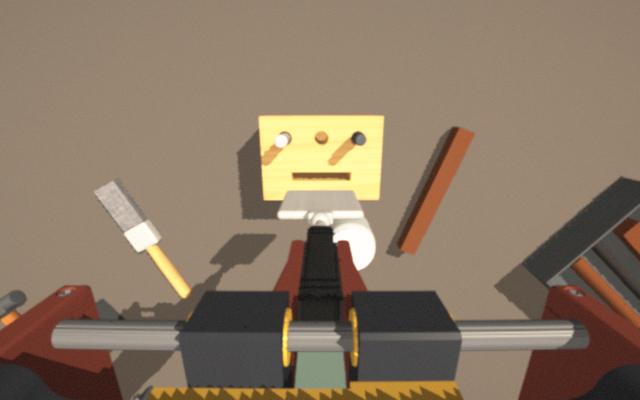

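The scene view shows the mirror hanging clear of the block, glass visible at (424,155); the punch and chisel are still in place. Carrying it to the sight-line crossing.

Run:
```python
from h import *
import pickle
q=down(46.6)
servo_line([.6344,.0372,.289],q,rate=.12)
servo_line([.6344,.0372,.249],q,rate=.08)
sleep(.5)
print(current_position(),current_orientation(),q,current_finger_gap(),current_force(),current_clock())
D={}
for n in('top','scene','wrist'):
    c=capture(n);save(c,n+'4');D[n]=c
    for s in silhouettes(n,'mirror')[:2]:
        D[n+'_m']=D.get(n+'_m',s['region']);print(n,s['conf'],s['xy'],s['region'].sum())
pickle.dump(D,open('c4.pkl','wb'))
```

```text
[0.63446333 0.03717875 0.24914314] [9.18452610e-01 3.95531017e-01 1.21242129e-04 5.59293868e-05] [9.18446381e-01 3.95545503e-01 2.42201767e-17 5.62386211e-17] 0.015653880243895954 [ 1.04972155  0.58558292 -0.48318596] 21.9917
scene 0.89 [353.3, 191.9] 654
wrist 0.68 [321.0, 235.1] 5495
wrist 0.18 [451.4, 61.1] 4909
```

View pics/scene4.png

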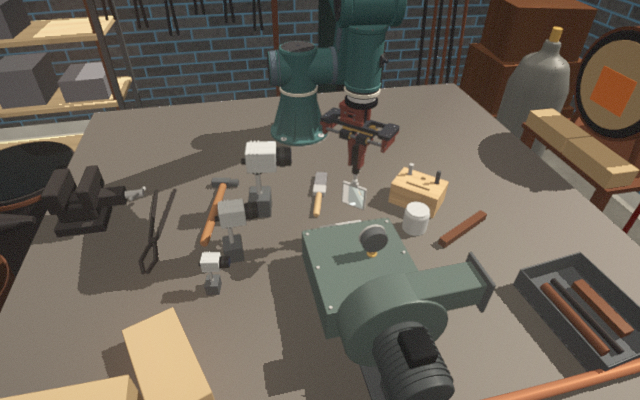

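View pics/top4.png

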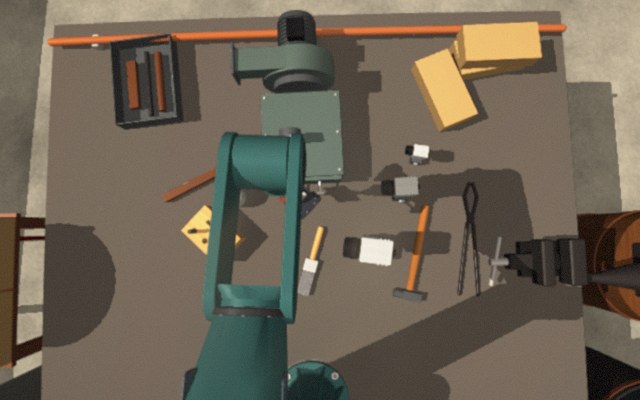

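The scene view shows the mirror glass at (353,192), facing the scene camera's side. I'll fit a plane to its depth points to check the centre and heading.

Run:
```python
from h import *
import pickle
D=pickle.load(open('c4.pkl','rb'))
for n in('scene','wrist'):
    c=D[n];P,uv=cloud(c,D[n+'_m'])
    P=P[np.linalg.norm(P-[.638,.034,.15],axis=1)<.055];print(n,len(P))
    if n=='scene':
        for _ in range(4):
            m=P.mean(0);w=np.linalg.svd(P-m)[2][2];d=abs((P-m)@w);P=P[d<max(.003,2*d.std())]
        w*=np.sign(w[0]);print('mean',m.round(4),'normal',w.round(3),'yaw',np.degrees(np.arctan2(w[1],w[0])).round(1),'tilt',np.degrees(np.arcsin(w[2])).round(1),d.std())
        t=np.array([-w[1],w[0],0]);t/=np.linalg.norm(t);b=np.cross(w,t)
        for a in(t,b):
            e=(P-m)@a;lo,hi=np.percentile(e,[1,99]);print(a.round(2),lo.round(4),hi.round(4),'midpoint',(m+a*(lo+hi)/2).round(4))
        z=(P-m)@b; print('z range',P[:,2].min(),P[:,2].max())
    else: print(P.mean(0),P.min(0),P.max(0))
a=cv2.resize(D['scene']['image'][150:230,310:400],None,fx=7,fy=7,interpolation=cv2.INTER_CUBIC);cv2.imwrite('pics/m4.png',a)
```

```text
scene 515
mean [0.6375 0.0385 0.155 ] normal [ 0.731 -0.682 -0.029] yaw -43.0 tilt -1.7 0.0007324468342031384
[0.68 0.73 0.  ] -0.0347 0.0331 midpoint [0.637 0.038 0.155]
[ 0.02 -0.02  1.  ] -0.0364 0.0452 midpoint [0.6376 0.0384 0.1594]
z range 0.11605452092137035 0.20461219179777412
wrist 2366
[0.62966868 0.0427508  0.16667097] [0.60660663 0.01448553 0.11779741] [0.65603379 0.06732143 0.20404793]
```

View pics/m4.png

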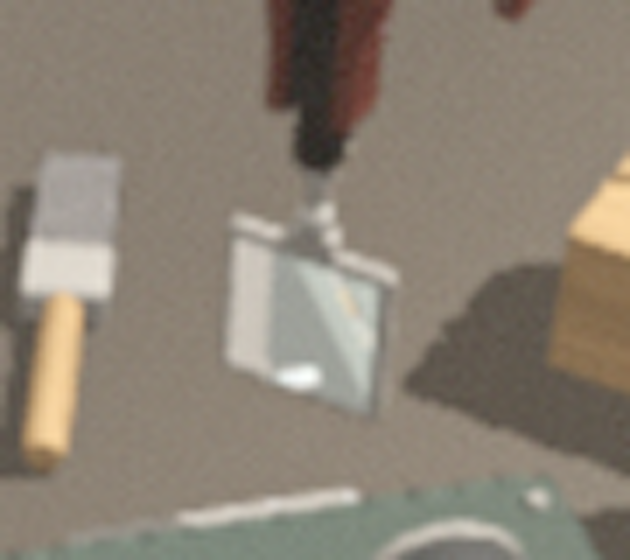

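View pics/wrist4.png

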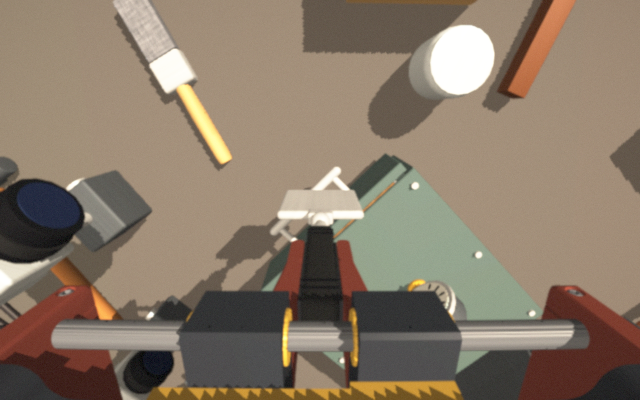

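The glass sits at about (0.637, 0.038, 0.151), yaw -43°, upright. But the wrist view shows a thin orange line between the drawer front and the box, around (370,205), so I'll check for a gap.

Run:
```python
from h import *
import pickle
D=pickle.load(open('c4.pkl','rb'));c=D['wrist']
a=cv2.resize(c['image'][145:265,260:420],None,fx=5,fy=5,interpolation=cv2.INTER_CUBIC);cv2.imwrite('pics/w4.png',a)
P,uv=cloud(c);ex=np.array([np.cos(np.radians(1.6)),np.sin(np.radians(1.6))])
s=(uv[:,0]>335)&(uv[:,0]<430)&(uv[:,1]>145)&(uv[:,1]<240)&(P[:,2]>.07)&(P[:,2]<.11)
Q=P[s];xb=(Q[:,:2]-[.787,.038])@ex+.1
o=np.argsort(xb)
for lo in np.arange(-.02,.02,.002):
    k=(xb>=lo)&(xb<lo+.002)
    if k.sum():print(round(lo,3),k.sum(),np.percentile(Q[k,2],[10,50,90]).round(3), c['image'][uv[s][k][:,1],uv[s][k][:,0]].mean(0).round())
```

```text
-0.016 313 [0.073 0.082 0.091] [69. 79. 73.]
-0.014 130 [0.091 0.092 0.093] [123. 143. 129.]
-0.012 116 [0.091 0.092 0.093] [145. 167. 152.]
-0.01 112 [0.091 0.092 0.093] [145. 167. 152.]
-0.008 131 [0.091 0.092 0.093] [144. 166. 152.]
-0.006 137 [0.091 0.092 0.093] [139. 162. 150.]
-0.004 227 [0.089 0.097 0.1  ] [ 98. 121. 128.]
-0.002 193 [0.099 0.1   0.101] [127. 147. 136.]
-0.0 190 [0.1   0.1   0.101] [144. 166. 151.]
0.002 175 [0.099 0.1   0.101] [143. 165. 150.]
0.004 182 [0.099 0.1   0.101] [143. 165. 151.]
0.006 157 [0.1   0.1   0.101] [144. 166. 151.]
0.008 181 [0.1   0.1   0.101] [144. 166. 152.]
0.01 164 [0.1   0.1   0.102] [149. 170. 157.]
0.012 162 [0.1   0.101 0.102] [150. 171. 158.]
0.014 146 [0.099 0.1   0.101] [149. 171. 157.]
0.016 152 [0.1   0.1   0.101] [146. 168. 154.]
0.018 153 [0.1   0.1   0.101] [144. 167. 152.]
```

View pics/w4.png

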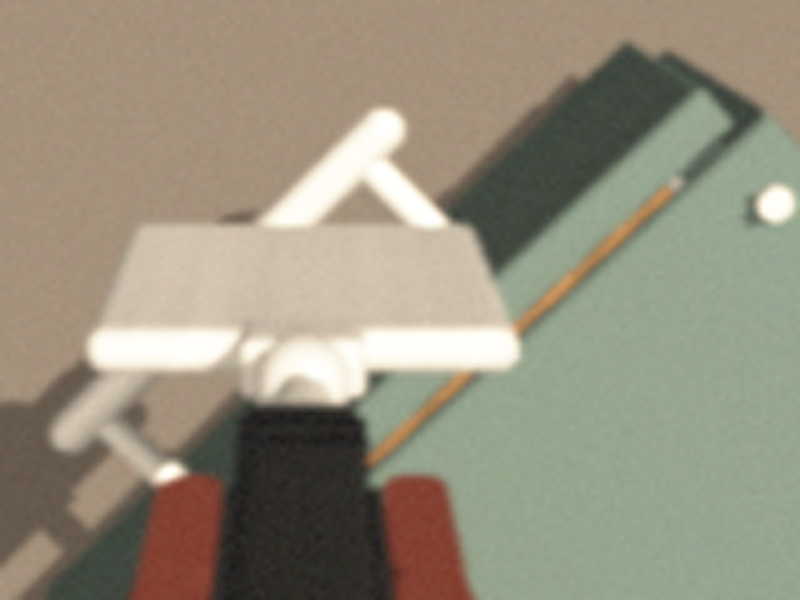

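Run:
```python
from h import *
import pickle
D=pickle.load(open('c4.pkl','rb'));c=D['wrist'];print('cam',(-c['R'].T@c['t']).round(3))
O=np.array([.787,.038]);a=np.radians(1.6);ex=np.array([np.cos(a),np.sin(a)]);ey=np.array([-ex[1],ex[0]])
g=cv2.cvtColor(c['image'],cv2.COLOR_BGR2GRAY).astype(np.float32);R=c['image'][:,:,2].astype(np.float32)-c['image'][:,:,0]
for zz in(.092,.1):
    xs=np.arange(-.022,.006,.001);acc=[];rr=[]
    for x in xs:
        X=np.array([np.r_[O+ex*(x-.1)+ey*y,zz] for y in np.linspace(.0,.03,30)])
        p=proj(c,X).astype(np.float32)
        acc.append(cv2.remap(g,p[None,:,0],p[None,:,1],1).mean());rr.append(cv2.remap(R,p[None,:,0],p[None,:,1],1).mean())
    print(zz,[(int(round(x*1000)),int(v),int(r)) for x,v,r in zip(xs,acc,rr)])
```

```text
cam [0.573 0.096 0.411]
0.092 [(-22, 194, 31), (-21, 194, 30), (-20, 194, 29), (-19, 195, 28), (-18, 195, 26), (-17, 196, 25), (-16, 197, 23), (-15, 199, 22), (-14, 203, 21), (-13, 208, 20), (-12, 211, 19), (-11, 213, 19), (-10, 213, 19), (-9, 212, 18), (-8, 211, 17), (-7, 210, 16), (-6, 208, 15), (-5, 205, 15), (-4, 200, 20), (-3, 196, 37), (-2, 192, 55), (-1, 181, 52), (0, 168, 32), (1, 167, 16), (2, 170, 12), (3, 170, 12), (4, 165, 10), (5, 160, 8)]
0.1 [(-22, 201, 28), (-21, 201, 26), (-20, 202, 25), (-19, 203, 24), (-18, 203, 22), (-17, 206, 21), (-16, 209, 21), (-15, 212, 20), (-14, 213, 20), (-13, 213, 20), (-12, 211, 19), (-11, 210, 18), (-10, 209, 16), (-9, 207, 15), (-8, 204, 14), (-7, 200, 17), (-6, 196, 32), (-5, 192, 52), (-4, 182, 55), (-3, 169, 36), (-2, 165, 17), (-1, 169, 12), (0, 170, 11), (1, 165, 10), (2, 160, 8), (3, 158, 7), (4, 158, 7), (5, 158, 7)]
```

The orange strip is only the filter frame seen through the 8 mm height step. The panel's back edge and the box's front edge coincide within about 0.5 mm, so the drawer is home. All the other numbers are well inside tolerance, so I'm handing in.

Run:
```python
from h import *
print(current_position(),current_finger_gap(),np.abs(current_qvel()).max(),current_clock())
close_job()
```

```text
[0.63440854 0.03722021 0.24900572] 0.015746322967621667 0.0007690218871672784 22.2917
the job is handed in; nothing more can be done
```

I pushed the filter drawer home, drew the mirror out of the tool block by its handle and am holding it where the two sight lines cross. I handed the job in at about 22 s. It reports no verdict, so what follows rests on my own checks.

- **Drawer:** I pushed the handle until the arm stopped at 20 N, and a second push gained nothing. Depth and wrist pictures put the drawer front within about 0.5 mm of the box. A thin orange line in the wrist picture looked like a gap at first; it was the filter frame seen through the step in height.
- **Mirror position:** the arm's position puts the glass centre at about (0.638, 0.034, 0.150). The scene camera's depth gave about (0.637, 0.038, 0.151). I estimated the sight lines cross at (0.638, 0.034), so the two readings disagree by about 4 mm across the dial's line, inside the 15 mm allowed.
- **Mirror angle:** the glass heading measured -43.0° against a target of -43.4°, with a tilt of about 1.7°.
- **Grip:** the fingers held at 15.7 mm on the 16 mm handle, and the arm was still when I handed in.
- **Other tools:** in the last pictures none of those in view looked moved. I did not measure them.

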